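Try a blind spacer on the stub axle, then hold it hole-up

ROBOT

A 7-joint arm with a two-finger parallel gripper is mounted at the origin on the work surface. World frame = base frame: x ahead of the robot, y to its left, z up, the work surface at z = 0. Lengths are in mm, angles in rad, forces in N, time in s.
With the tool pointing down it reaches from about 400 to 875 mm from the base axis. Payload 4.4 kg.
Tool frame: the origin (TCP) lies midway between the tips of the shut fingers; the grasp point (between the pads) lies 19 mm behind it; z points along the fingers, y is the line along which they close (so a half turn about z gives the same grasp; the last joint's range is limited). The gripper opens to 85 mm and grips with 20 to 120 N. Pads are 22 mm wide; open, the fingers measure 114 mm over their backs; the gripper's body (76 mm by 85 mm) begins 54 mm behind the grasp point. The pads swing forward as they close: fully open they stand 13 mm farther back than shut.
Start: joints at [-1.206, 0.628, 0.038, 1.517, -0.027, 0.996, -0.02], TCP at [271.417, 590.636, 231.313] pointing down, gripper open.
Joint ranges: [-3.06, 3.06], [-0.37, 2.12], [-1.25, 1.32], [0.18, 2.47], [-1.1, 4.24], [0.23, 1.98], [-2.94, 2.94]. Speed limits (rad/s): [2.57, 2.57, 3.14, 3.14, 3.14, 3.14, 3.14].

INTERFACE

Orientations are given as [roll, pitch, yaw] about the fixed x, y, z axes, in that order (R = Rz(yaw) Ry(pitch) Rx(roll)).
In Python, from cell import read_state, get_image, finish_job gives the robot as it stands.
- The arm moves only by the tool send_rows, never from a script. Its argument "series" is a list of rows, each an object of numbers: "ax", "ay", "az": the turn, a rotation vector about the tool's x, y, z in rad; "dx", "dy", "dz": the shift along the tool's x, y, z in cm; "hand": the closure, from 0 (fully open) to 1 (shut). In form: [{"ax": .., "ay": .., "az": .., "dx": .., "dy": .., "dz": .., "hand": ..}, ...]. A call has 1 to 10 rows; each row is the pose to reach, as a shift and turn from the pose commanded when the call began, along the tool's axes at that moment; what a row does not reach only later rows make up. A row lasts 1/10 s, in which the tool goes at most 50 mm and 8.59 degrees, less where a joint would pass 70% of its speed; a pose out of reach is approached as far as the arm can. A call with a gripper value outside its range is refused whole. The fingers move at their own pace and stop on an object; the grip force is fixed at half the most. Time passes only in rows, so rows that repeat a pose let the fingers close. It gives the time, the measured TCP pose, the force, the opening and the grip force at its end, in the units of the state.
- read_state(): the state, without advancing time (a new reading comes with each control period).
- get_image(name): name is "side" or "top"; returns a dict with "pixels" (384x512x3 uint8, red, green, blue), "mtx" (3x3 intrinsics, pixels), "R" (3x3) and "t" (3): a world point X has camera coordinates R X + t. Camera axes: x right, y down, z forward; pixel columns grow to the right and rows downward; lengths in mm; the calibration is good to about 2 mm. A picture is of the moment at which its call begins. There is no depth.
- finish_job(): hands the job in; it is judged then, once.
The state is a dict: "clock": time; "qpos": joint angles; "qd": joint speeds; "tau": joint torques, N m; "eef_pos": TCP position; "tool_rot": TCP orientation; "force": force on the tool from outside, world axes, zero at the start; "torque": the same for the moment, N m; "width": finger opening in mm; "gripper_force": force on a finger pad.
Only numpy, scipy, OpenCV 4.12 (cv2) and the standard library are available. Lean on these libraries where they do the work, as an engineer would, in place of code of your own. Each camera call takes 0.05 s, during which the arm holds its last target. There are 200 camera calls.

TASK

One end of the square aluminium spacer has a blind hole and the other end is solid: find the hole by feel by trying the spacer on the horizontal stub axle, turning it round if it will not go on, and slide it on until it is home against the shoulder. Then draw it off and hold it up in the gripper with the hole facing straight up, well clear of the table (some 15 cm up or more) and of everything else, and finish while holding it there still, ready to be greased. Leave the other things on the table where they are.

Things in the scene. Friction and masses are not known exactly. Their poses are not given: they have to be found in the camera images.
- spacer_center (a point): Centre of the blind spacer: plain aluminium bar of square section 44 x 44 mm, 64 mm long (along its x axis), 0.2 to 0.35 kg, at first lying flat on the table at any yaw, centre 22 mm up. One end (+x or -x: not told, to be found by feel) has a central round blind hole 26 mm in diameter, 40 mm deep; the other end is flat and solid.
- stub: Stub axle on a stand fixed to the table: dark steel base plate 90 x 110 x 12 mm, upright block 26 mm thick, 60 mm wide, 85 mm high, and from the block's face a horizontal steel pin along the body's -x axis, axis 60 mm up. Origin on the table under the block's face; the base plate reaches 10 mm out from it under the pin.
- stub_tip (a point): Centre of the pin's tip, 38 mm out from the block (axes as stub). Pin 20 mm in diameter, last 4 mm tapering to 12 mm, 34 mm long from a shoulder disc (38 mm wide, 4 mm thick) at the block: 3 mm play all round in the spacer's hole. Spacer home on the shoulder: its centre is 2 mm past the tip; solid end against the tip: 32 mm short.
- bearing: Bystander: loose steel bearing ring lying flat, 52 mm in diameter, 16 mm high. Origin at the centre of its underside.
- pulley: Bystander: loose steel pulley lying flat, 60 mm in diameter, 26 mm high. Origin at the centre of its underside.
- wrench: Bystander: loose steel wrench 170 mm long lying along its x axis, less than 20 mm high.
- driver: Bystander: loose screwdriver 190 mm long lying along its x axis, some 30 mm high at most.
- jar: Bystander: loose glass jar with a steel lid, 64 mm in diameter, 75 mm high. Origin at the centre of its underside.
- mug: Bystander: loose white mug, 80 mm in diameter, 90 mm high, its handle at its +y side. Origin at the centre of its underside.
- soap: Bystander: loose tall soap bottle, 72 mm in diameter, 220 mm high. Origin at the centre of its underside.
There are look-alikes about, which are no part of the job. What is shaped like the part that bears spacer_center but black is not meant.

How it is judged:
By the outcome, as a careful person would: the job done as asked, in the order asked, and still so for the second after the job is handed in, while the arm keeps its last pose, push and grip.
It also fails if it takes over 67 s, if anything falls off the work surface, if the arm or the gripper's body presses on something with over 40 N, if the wrist force passes 120 N, or if a joint passes its speed limit or range.

## Working session

There is one attempt and no reset: what is moved stays moved. The work goes in short steps, Python scripts to look and compute and a tool call to move; the robot and the scene stay as the last step left them, time stands still between calls to the robot, and variables do not carry over. Pictures are saved under pics/ and viewed, at most 10 in all, crops included, and the job is handed in when it is done.

Besides the shell and the picture viewer there is one more tool, called as name(argument=value, ...), one argument or row to a line, values as JSON. send_rows: Moves the arm, as the interface text tells. Its arguments: {"type":"object","properties":{"series":{"type":"array","items":{"type":"object","properties":{"ax":{"type":"number"},"ay":{"type":"number"},"az":{"type":"number"},"dx":{"type":"number"},"dy":{"type":"number"},"dz":{"type":"number"},"hand":{"type":"number"}}}}},"required":["series"]}

```bash
mkdir -p pics; ls
python3 - <<'E'
from cell import *
import cv2,pickle
for n in("top","side"):
    d=get_image(n); cv2.imwrite(f"pics/{n}0.png",d["pixels"][:,:,::-1]); pickle.dump(d,open(n+".pkl","wb"))
    print(n,d["mtx"].tolist(),(-d["R"].T@d["t"]).round().tolist(),d["R"].round(2).tolist())
print(read_state())
E
```

```text
pics
top [[384.0313879152766, 0.0, 253.2244439320422], [0.0, 384.0313879152766, 187.1468058414295], [0.0, 0.0, 1.0]] [471.0, -15.0, 1240.0] [[0.02, -1.0, 0.01], [-1.0, -0.02, -0.09], [0.09, -0.01, -1.0]]
side [[373.36679947675043, 0.0, 256.2595167793866], [0.0, 373.36679947675043, 186.3999648422112], [0.0, 0.0, 1.0]] [138.0, -601.0, 714.0] [[0.78, -0.62, 0.0], [-0.41, -0.52, -0.75], [0.47, 0.59, -0.66]]
{'clock': 0.1, 'qpos': array([-1.20582481,  0.62925336,  0.03843671,  1.51822371, -0.0269809 ,
        0.99631305, -0.01999185]), 'qd': array([-0.00086065, -0.00472453, -0.00023292, -0.00160065,  0.00034841,
       -0.00057414, -0.00120572]), 'tau': array([ 2.78071253e-03, -5.64540839e+01,  1.23009782e+00, -1.93976551e+01,
        1.12196812e-02,  5.37664033e-03,  2.32788074e-05]), 'eef_pos': array([271.16823194, 590.14046096, 230.49525054]), 'tool_rot': array([-3.13991316e+00,  2.72597809e-05,  2.71084721e+00]), 'force': array([-0.12793504,  0.01418107, -0.19463845]), 'torque': array([0.02323464, 0.03938219, 0.03970264]), 'gripper_force': 0.0, 'width': 85.62998889564632}
```

View pics/top0.png

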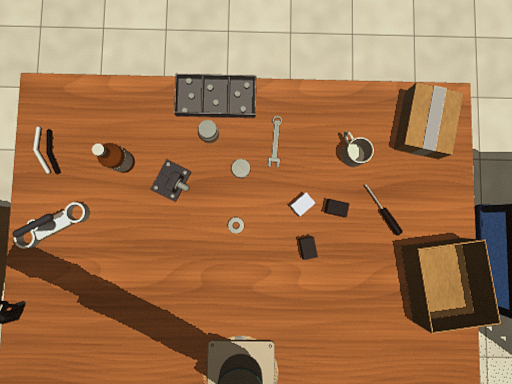

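View pics/side0.png

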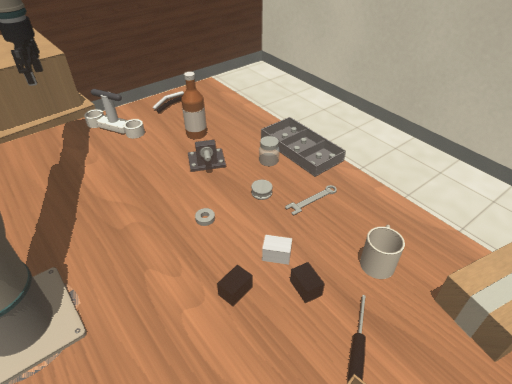

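The top view shows the bright spacer at about (302,204). The stub stand is at (172,180), with its pin pointing right and slightly down to about (187,186). Two black look-alikes are at (337,208) and (307,247).

```bash
cat > h.py <<'E'
import numpy as np,cv2,pickle
def ray(d,p,z):
    c=-d["R"].T@d["t"]; v=d["R"].T@np.linalg.inv(d["mtx"])@np.array([p[0],p[1],1.]); return c+v*(z-c[2])/v[2]
def proj(d,X):
    q=d["mtx"]@(d["R"]@np.asarray(X,float)+d["t"]); return q[:2]/q[2]
def two(a,p,b,q):
    L=[]
    for d,u in((a,p),(b,q)):
        v=d["R"].T@np.linalg.inv(d["mtx"])@np.array([u[0],u[1],1.]);L.append((-d["R"].T@d["t"],v/np.linalg.norm(v)))
    A=sum(np.eye(3)-np.outer(v,v) for c,v in L);B=sum((np.eye(3)-np.outer(v,v))@c for c,v in L)
    return np.linalg.solve(A,B)
E
python3 - <<'E'
from h import *
t=pickle.load(open("top.pkl","rb"));s=pickle.load(open("side.pkl","rb"))
for d,(x,y),th in((t,(302,204),170),(s,(277,245),200)):
    im=d["pixels"].astype(int); m=np.zeros(im.shape[:2],np.uint8); r=20
    m[y-r:y+r,x-r:x+r]=((im.min(2)>th)[y-r:y+r,x-r:x+r])*255
    c=max(cv2.findContours(m,0,1)[0],key=cv2.contourArea); R=cv2.minAreaRect(c); b=cv2.boxPoints(R)
    P=np.array([ray(d,p,44) for p in b]); print(R,P.round(1).tolist(),P.mean(0),[np.linalg.norm(P[i]-P[i-1]) for i in range(4)],
     [np.arctan2(*(P[i]-P[i-1])[[1,0]]) for i in range(4)])
def crop(d,x,y,w,h,k): return cv2.resize(d["pixels"][y:y+h,x:x+w,::-1],None,fx=k,fy=k,interpolation=cv2.INTER_CUBIC)
cv2.imwrite("pics/c1.png",np.hstack([crop(t,147,155,50,50,8),crop(s,182,132,50,50,8)]))
cv2.imwrite("pics/c2.png",np.hstack([crop(t,277,179,50,50,8),crop(s,252,220,50,50,8)]))
E
```

```text
((302.91802978515625, 203.901611328125), (14.084057807922363, 20.229827880859375), 50.19443130493164) [[524.5, -146.1, 44.0], [565.9, -194.4, 44.0], [532.6, -222.8, 44.0], [491.4, -174.5, 44.0]] [ 528.59684293 -184.48486499   44.        ] [np.float64(43.65414685817034), np.float64(63.65032670233099), np.float64(43.80758461817011), np.float64(63.51048364393356)] [np.float64(0.709028041432244), np.float64(-0.8615578578421118), np.float64(-2.4357603098481473), np.float64(2.2776228356192902)]
((277.0399475097656, 243.21998596191406), (27.0114803314209, 13.717872619628906), 8.13010311126709) [[493.3, -176.1, 44.0], [523.0, -146.8, 44.0], [564.9, -195.1, 44.0], [534.0, -222.4, 44.0]] [ 528.80184775 -185.12508241   44.        ] [np.float64(61.67668598642664), np.float64(41.70802102085657), np.float64(63.92503322283155), np.float64(41.22420910525433)] [np.float64(2.29263884568568), np.float64(0.7782619177886796), np.float64(-0.8554862185764379), np.float64(-2.417205269308437)]
```

View pics/c1.png

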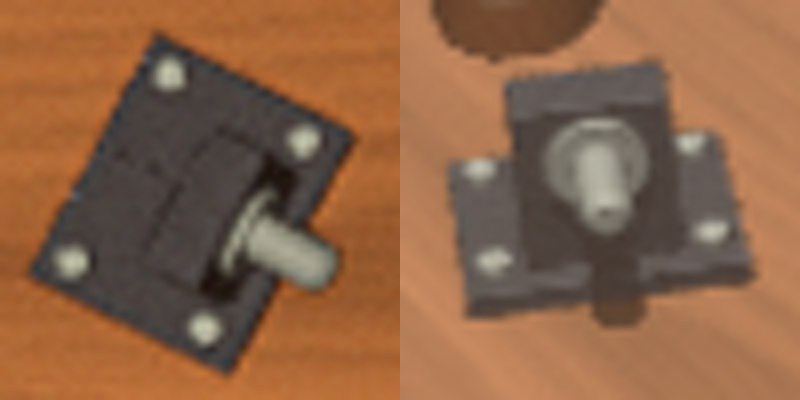

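View pics/c2.png

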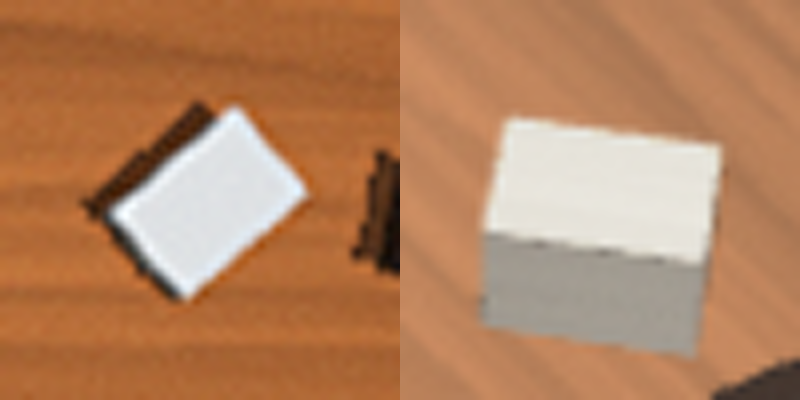

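The stub crop shows the base plate corners at crop pixels (155,35), (357,135), (232,375) and (33,272). The tip is near (325,268) in the top view and (207,212) in the side view. The spacer is an unmarked bright block.

Run:
```python
from h import *
t=pickle.load(open("top.pkl","rb"));s=pickle.load(open("side.pkl","rb"))
cv=lambda p,o:(np.array(p)+.5)/8-.5+np.array(o)
C=[ray(t,cv(p,(147,155)),12) for p in((155,35),(357,135),(232,375),(33,272))]
print(np.round(C,1).tolist(),[np.linalg.norm(C[i]-C[i-1]) for i in range(4)])
# pin direction
d1=C[1]-C[0];d2=C[2]-C[3];n=C[1]-C[2]
a=[np.arctan2(d1[1],d1[0]),np.arctan2(d2[1],d2[0]),np.arctan2(-n[0],n[1])]
print("dirs",a,np.arctan2(-(C[0]-C[3])[0],(C[0]-C[3])[1]))
print("two-view tip",two(t,cv((325,268),(147,155)),s,cv((207,212),(182,132))))
print("top tip",ray(t,cv((325,268),(147,155)),60),"side tip",ray(s,cv((207,212),(182,132)),60))
u=(d1/np.linalg.norm(d1)+d2/np.linalg.norm(d2));u/=np.linalg.norm(u)
ctr=np.mean(C,0);tip=ctr+u*(45-10+38);tip[2]=60
print("plate ctr",ctr,"tip via plate",tip,(C[1]+C[2])/2+u*28,np.arctan2(u[1],u[0]))
for d,o in((t,(147,155)),(s,(182,132))): print((proj(d,tip)-o+.5)*8-.5,(proj(d,tip-38*u)-o+.5)*8-.5)
```

```text
[[666.6, 254.2, 12.0], [627.7, 171.7, 12.0], [530.2, 218.3, 12.0], [569.9, 299.2, 12.0]] [np.float64(106.66937623519891), np.float64(91.26561177995077), np.float64(108.04636303113496), np.float64(90.08685224121581)]
dirs [np.float64(-2.0116812301151468), np.float64(-2.026970224258537), np.float64(-2.0169544937110047)] -2.0058732130650725
two-view tip [569.84592401 174.88325021  60.3501479 ]
top tip [569.76206769 175.00348851  60.        ] side tip [570.19007387 175.2343118   60.        ]
plate ctr [598.58688483 235.86650579  12.        ] tip via plate [566.93110153 170.08724322  60.        ] [566.78708498 169.78278852  12.        ] -2.019325727186842
[337.55003333 275.5774265 ] [249.92519043 231.22020188]
[207.09792067 221.98470673] [194.66351987 162.14681859]
```

```bash
cat >> h.py <<'E'
from scipy.spatial.transform import Rotation as Ro
def rows(cur,rot,targets):
    R0=Ro.from_euler("xyz",rot)
    for p,r in targets:
        d=R0.inv().apply(np.array(p,float)-cur)/10; a=(R0.inv()*Ro.from_euler("xyz",r)).as_rotvec()
        print("d",d.round(2).tolist(),"a",a.round(3).tolist())
def st():
    from cell import read_state
    s=read_state(); print({k:np.round(s[k],3).tolist() for k in("clock","qpos","eef_pos","tool_rot","force","torque","width","gripper_force")}); return s
def go(*targets):
    s=st(); rows(s["eef_pos"],s["tool_rot"],targets)
E
python3 -c "
from h import *
p=np.pi
rows(np.array([271.4,590.6,231.3]),[p,0,2.711],[((480,200,231),(p,0,2.5)),((529,-184.7,150),(p,0,2.28)),((529,-184.7,60),(p,0,2.28)),((529,-184.7,5),(p,0,2.28))])"
```

```text
d [-35.26, -26.79, 0.03] a [0.0, -0.0, 0.211]
d [-55.77, -59.7, 8.13] a [0.0, -0.0, 0.431]
d [-55.77, -59.7, 17.13] a [0.0, -0.0, 0.431]
d [-55.77, -59.7, 22.63] a [0.0, -0.0, 0.431]
```

send_rows(
  series=[
    {"dx": -35.3,"dy": -26.8,"dz": 0,"az": 0.21,"hand": 0},
    {"dx": -35.3,"dy": -26.8,"dz": 0,"az": 0.21,"hand": 0},
    {"dx": -35.3,"dy": -26.8,"dz": 0,"az": 0.21,"hand": 0},
    {"dx": -35.3,"dy": -26.8,"dz": 0,"az": 0.21,"hand": 0},
    {"dx": -35.3,"dy": -26.8,"dz": 0,"az": 0.21,"hand": 0},
    {"dx": -35.3,"dy": -26.8,"dz": 0,"az": 0.21,"hand": 0},
    {"dx": -35.3,"dy": -26.8,"dz": 0,"az": 0.21,"hand": 0},
    {"dx": -35.3,"dy": -26.8,"dz": 0,"az": 0.21,"hand": 0},
    {"dx": -35.3,"dy": -26.8,"dz": 0,"az": 0.21,"hand": 0},
    {"dx": -35.3,"dy": -26.8,"dz": 0,"az": 0.21,"hand": 0},
  ],
)

```text
invalid input at $.series[0]: expected keys ax, ay, az, dx, dy, dz, hand
```

```bash
python3 -c "
from h import *
p=np.pi
go(((529,-184.7,110),(p,0,2.28)))"
```

```text
{'clock': 0.1, 'qpos': [-1.206, 0.629, 0.038, 1.518, -0.027, 0.996, -0.02], 'eef_pos': [271.168, 590.14, 230.495], 'tool_rot': [-3.14, 0.0, 2.711], 'force': [-0.128, 0.014, -0.195], 'torque': [0.023, 0.039, 0.04], 'width': 85.63, 'gripper_force': 0.0}
d [-55.78, -59.62, 12.15] a [-0.002, 0.0, 0.431]
```

send_rows(
  series=[
    {"ax": 0,"ay": 0,"az": 0.21,"dx": -35.3,"dy": -26.8,"dz": 0,"hand": 0},
    {"ax": 0,"ay": 0,"az": 0.21,"dx": -35.3,"dy": -26.8,"dz": 0,"hand": 0},
    {"ax": 0,"ay": 0,"az": 0.21,"dx": -35.3,"dy": -26.8,"dz": 0,"hand": 0},
    {"ax": 0,"ay": 0,"az": 0.21,"dx": -35.3,"dy": -26.8,"dz": 0,"hand": 0},
    {"ax": 0,"ay": 0,"az": 0.21,"dx": -35.3,"dy": -26.8,"dz": 0,"hand": 0},
    {"ax": 0,"ay": 0,"az": 0.21,"dx": -35.3,"dy": -26.8,"dz": 0,"hand": 0},
    {"ax": 0,"ay": 0,"az": 0.21,"dx": -35.3,"dy": -26.8,"dz": 0,"hand": 0},
    {"ax": 0,"ay": 0,"az": 0.21,"dx": -35.3,"dy": -26.8,"dz": 0,"hand": 0},
    {"ax": 0,"ay": 0,"az": 0.21,"dx": -35.3,"dy": -26.8,"dz": 0,"hand": 0},
    {"ax": 0,"ay": 0,"az": 0.21,"dx": -35.3,"dy": -26.8,"dz": 0,"hand": 0},
  ],
)

```text
clock: 1.1
eef_pos: [483.3, 192.0, 231.3]
tool_rot: [-3.139, 0.004, 2.489]
force: [-1.2, -0.3, -0.5]
width: 85.2
gripper_force: 0.0
```

```bash
python3 -c "
from h import *
p=np.pi
go(((529,-184.7,110),(p,0,2.28)))"
```

```text
{'clock': 1.1, 'qpos': [-0.519, 0.445, 0.12, 1.88, -0.065, 0.821, 0.552], 'eef_pos': [483.326, 192.027, 231.304], 'tool_rot': [-3.139, 0.004, 2.489], 'force': [-1.209, -0.259, -0.504], 'torque': [-0.005, 0.041, 0.035], 'width': 85.183, 'gripper_force': 0.0}
d [-26.45, -27.14, 12.29] a [-0.002, 0.004, 0.209]
```

send_rows(
  series=[
    {"ax": 0,"ay": 0,"az": 0.22,"dx": -27,"dy": -27.9,"dz": 12.1,"hand": 0},
    {"ax": 0,"ay": 0,"az": 0.22,"dx": -27,"dy": -27.9,"dz": 12.1,"hand": 0},
    {"ax": 0,"ay": 0,"az": 0.22,"dx": -27,"dy": -27.9,"dz": 12.1,"hand": 0},
    {"ax": 0,"ay": 0,"az": 0.22,"dx": -27,"dy": -27.9,"dz": 12.1,"hand": 0},
    {"ax": 0,"ay": 0,"az": 0.22,"dx": -27,"dy": -27.9,"dz": 12.1,"hand": 0},
    {"ax": 0,"ay": 0,"az": 0.22,"dx": -27,"dy": -27.9,"dz": 12.1,"hand": 0},
    {"ax": 0,"ay": 0,"az": 0.22,"dx": -27,"dy": -27.9,"dz": 12.1,"hand": 0},
    {"ax": 0,"ay": 0,"az": 0.22,"dx": -27,"dy": -27.9,"dz": 12.1,"hand": 0},
    {"ax": 0,"ay": 0,"az": 0.22,"dx": -27,"dy": -27.9,"dz": 12.1,"hand": 0},
    {"ax": 0,"ay": 0,"az": 0.22,"dx": -27,"dy": -27.9,"dz": 12.1,"hand": 0},
  ],
)

```text
clock: 2.1
eef_pos: [529.0, -187.1, 109.3]
tool_rot: [-3.14, -0.001, 2.277]
force: [0.8, 0.5, 0.5]
width: 85.6
gripper_force: 0.0
```

send_rows(
  series=[
    {"ax": 0,"ay": 0,"az": 0,"dx": 0,"dy": 0,"dz": 0,"hand": 0},
    {"ax": 0,"ay": 0,"az": 0,"dx": 0,"dy": 0,"dz": 0,"hand": 0},
    {"ax": 0,"ay": 0,"az": 0,"dx": 0,"dy": 0,"dz": 0,"hand": 0},
    {"ax": 0,"ay": 0,"az": 0,"dx": 0,"dy": 0,"dz": 0,"hand": 0},
  ],
)

```text
clock: 2.5
eef_pos: [530.2, -184.1, 110.7]
tool_rot: [3.141, 0.0, 2.283]
force: [0.0, -0.2, 0.2]
width: 85.5
gripper_force: 0.0
```

```bash
python3 -c "
from h import *
p=np.pi
go(((529,-184.7,5),(p,0,2.28)))
from cell import *
d=get_image('top');im=d['pixels'];cv2.imwrite('pics/t2.png',cv2.resize(im[150:270,230:390,::-1],None,fx=4,fy=4))"
```

```text
{'clock': 2.5, 'qpos': [0.214, 0.668, 0.109, 1.88, -0.12, 0.599, 1.111], 'eef_pos': [530.238, -184.068, 110.696], 'tool_rot': [3.141, 0.0, 2.283], 'force': [0.006, -0.16, 0.214], 'torque': [0.008, -0.025, -0.001], 'width': 85.523, 'gripper_force': 0.0}
d [0.03, -0.14, 10.57] a [0.001, 0.0, 0.003]
```

View pics/t2.png

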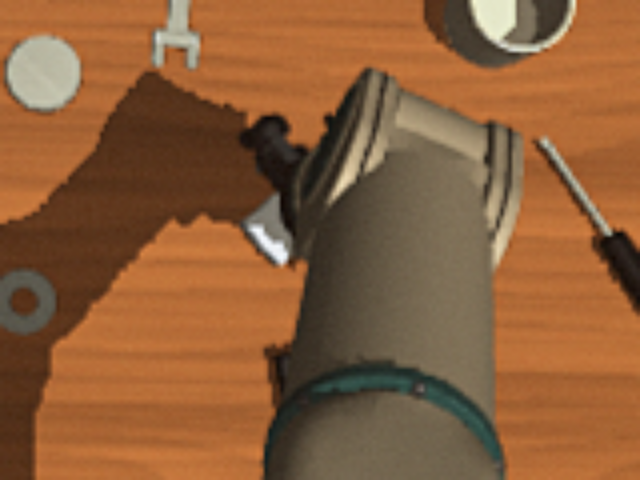

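The spacer's corner shows at crop (265,230), under the gripper. The rest is hidden by the arm, and the alignment looks right, so I'm descending.

send_rows(
  series=[
    {"ax": 0,"ay": 0,"az": 0,"dx": 0,"dy": -0.1,"dz": 4,"hand": 0},
    {"ax": 0,"ay": 0,"az": 0,"dx": 0,"dy": -0.1,"dz": 7,"hand": 0},
    {"ax": 0,"ay": 0,"az": 0,"dx": 0,"dy": -0.1,"dz": 9,"hand": 0},
    {"ax": 0,"ay": 0,"az": 0,"dx": 0,"dy": -0.1,"dz": 10,"hand": 0},
    {"ax": 0,"ay": 0,"az": 0,"dx": 0,"dy": -0.1,"dz": 10.5,"hand": 0},
    {"ax": 0,"ay": 0,"az": 0,"dx": 0,"dy": -0.1,"dz": 10.5,"hand": 0.2},
    {"ax": 0,"ay": 0,"az": 0,"dx": 0,"dy": -0.1,"dz": 10.5,"hand": 0.4},
    {"ax": 0,"ay": 0,"az": 0,"dx": 0,"dy": -0.1,"dz": 10.5,"hand": 0.7},
    {"ax": 0,"ay": 0,"az": 0,"dx": 0,"dy": -0.1,"dz": 10.5,"hand": 1},
    {"ax": 0,"ay": 0,"az": 0,"dx": 0,"dy": -0.1,"dz": 10.5,"hand": 1},
  ],
)

```text
clock: 3.55
eef_pos: [530.1, -186.3, 6.5]
tool_rot: [3.14, 0.002, 2.281]
force: [0.0, 0.2, 6.3]
width: 43.2
gripper_force: 61.9
```

send_rows(
  series=[
    {"ax": 0,"ay": 0,"az": 0,"dx": 0,"dy": 0,"dz": 0,"hand": 1},
    {"ax": 0,"ay": 0,"az": 0,"dx": 0,"dy": 0,"dz": 0,"hand": 1},
    {"ax": 0,"ay": 0,"az": 0,"dx": 0,"dy": 0,"dz": 0,"hand": 1},
    {"ax": 0,"ay": 0,"az": 0,"dx": 0,"dy": 0,"dz": 0,"hand": 1},
  ],
)

```text
clock: 3.95
eef_pos: [530.0, -186.3, 6.5]
tool_rot: [3.14, 0.002, 2.281]
force: [-0.9, 0.3, 6.9]
width: 42.8
gripper_force: 61.9
```

```bash
python3 -c "
from h import *
go()"
```

```text
{'clock': 3.95, 'qpos': [0.242, 0.841, 0.072, 1.916, -0.142, 0.387, 1.131], 'eef_pos': [530.038, -186.303, 6.512], 'tool_rot': [3.14, 0.002, 2.281], 'force': [-0.915, 0.254, 6.907], 'torque': [0.014, 0.141, -0.02], 'width': 42.814, 'gripper_force': 61.862}
```

```bash
python3 -c "
from h import *
p=np.pi
go(((530,-186.3,130),(p,0,2.28)),((541.6,116.7,130),(p,0,1.125)),((541.6,116.7,44.5),(p,0,1.125)))"
```

```text
{'clock': 3.95, 'qpos': [0.242, 0.841, 0.072, 1.916, -0.142, 0.387, 1.131], 'eef_pos': [530.038, -186.303, 6.512], 'tool_rot': [3.14, 0.002, 2.281], 'force': [-0.915, 0.254, 6.907], 'torque': [0.014, 0.141, -0.02], 'width': 42.814, 'gripper_force': 61.862}
d [-0.02, 0.01, -12.35] a [0.001, 0.002, 0.001]
d [22.2, 20.64, -12.36] a [0.002, 0.001, 1.156]
d [22.22, 20.63, -3.81] a [0.002, 0.001, 1.156]
```

send_rows(
  series=[
    {"ax": 0,"ay": 0,"az": 0,"dx": 0,"dy": 0,"dz": -4,"hand": 1},
    {"ax": 0,"ay": 0,"az": 0,"dx": 0,"dy": 0,"dz": -8,"hand": 1},
    {"ax": 0,"ay": 0,"az": 0.15,"dx": 2,"dy": 2,"dz": -11,"hand": 1},
    {"ax": 0,"ay": 0,"az": 0.3,"dx": 5,"dy": 4.5,"dz": -12.3,"hand": 1},
    {"ax": 0,"ay": 0,"az": 0.45,"dx": 8,"dy": 7.5,"dz": -12.3,"hand": 1},
    {"ax": 0,"ay": 0,"az": 0.6,"dx": 11,"dy": 10.5,"dz": -12.3,"hand": 1},
    {"ax": 0,"ay": 0,"az": 0.75,"dx": 14,"dy": 13,"dz": -12.3,"hand": 1},
    {"ax": 0,"ay": 0,"az": 0.9,"dx": 17,"dy": 16,"dz": -12.3,"hand": 1},
    {"ax": 0,"ay": 0,"az": 1.03,"dx": 20,"dy": 18.6,"dz": -12.3,"hand": 1},
    {"ax": 0,"ay": 0,"az": 1.156,"dx": 22.2,"dy": 20.6,"dz": -12.3,"hand": 1},
  ],
)

```text
clock: 4.95
eef_pos: [539.7, 120.3, 128.1]
tool_rot: [-3.14, -0.001, 1.122]
force: [-0.2, -1.0, -3.0]
width: 43.3
gripper_force: 62.3
```

send_rows(
  series=[
    {"ax": 0,"ay": 0,"az": 0,"dx": 0,"dy": 0,"dz": 0,"hand": 1},
    {"ax": 0,"ay": 0,"az": 0,"dx": 0,"dy": 0,"dz": 0,"hand": 1},
    {"ax": 0,"ay": 0,"az": 0,"dx": 0,"dy": 0,"dz": 0,"hand": 1},
    {"ax": 0,"ay": 0,"az": 0,"dx": 0,"dy": 0,"dz": 0,"hand": 1},
  ],
)

```text
clock: 5.35
eef_pos: [540.7, 114.9, 128.5]
tool_rot: [3.141, 0.0, 1.123]
force: [-0.1, 0.6, -2.1]
width: 43.3
gripper_force: 62.3
```

```bash
python3 -c "
from h import *
p=np.pi
go(((541.6,116.7,44.5),(p,0,1.125)))"
```

```text
{'clock': 5.35, 'qpos': [-0.585, 0.687, 0.511, 1.898, -0.509, 0.688, -0.217], 'eef_pos': [540.667, 114.879, 128.476], 'tool_rot': [3.141, 0.0, 1.123], 'force': [-0.078, 0.582, -2.065], 'torque': [0.038, -0.037, 0.047], 'width': 43.261, 'gripper_force': 62.291}
d [0.21, 0.0, 8.4] a [0.0, 0.0, -0.002]
```

send_rows(
  series=[
    {"ax": 0,"ay": 0,"az": 0,"dx": 0,"dy": 0,"dz": 3,"hand": 1},
    {"ax": 0,"ay": 0,"az": 0,"dx": 0,"dy": 0,"dz": 6,"hand": 1},
    {"ax": 0,"ay": 0,"az": 0,"dx": 0,"dy": 0,"dz": 8,"hand": 1},
    {"ax": 0,"ay": 0,"az": 0,"dx": 0,"dy": 0,"dz": 8.4,"hand": 1},
    {"ax": 0,"ay": 0,"az": 0,"dx": 0,"dy": 0,"dz": 8.4,"hand": 1},
    {"ax": 0,"ay": 0,"az": 0,"dx": 0,"dy": 0,"dz": 8.4,"hand": 1},
    {"ax": 0,"ay": 0,"az": 0,"dx": 0,"dy": 0,"dz": 8.4,"hand": 1},
  ],
)

```text
clock: 6.05
eef_pos: [541.6, 116.5, 45.5]
tool_rot: [3.14, -0.001, 1.124]
force: [0.4, 0.6, -2.0]
width: 43.4
gripper_force: 62.2
```

```bash
python3 -c "
from h import *
from cell import *
st()
o=[]
for n,(x,y) in(('top',(145,145)),('side',(170,120))):
    d=get_image(n);pickle.dump(d,open(n+'2.pkl','wb'));o.append(cv2.resize(d['pixels'][y:y+100,x:x+80,::-1],None,fx=5,fy=5,interpolation=2))
    c=np.array([541.5,116.8,60]);u=np.array([.431,.902,0]);n_=np.array([.902,-.431,0])
    print(n,[((proj(d,c+a*32*u+b*22*n_+[0,0,h])-(x,y)+.5)*5).round().tolist() for h in(22,-22) for a in(1,-1) for b in(1,-1)])
cv2.imwrite('pics/t3.png',np.hstack(o))"
```

```text
{'clock': 6.05, 'qpos': [-0.515, 0.807, 0.399, 1.936, -0.604, 0.516, -0.138], 'eef_pos': [541.603, 116.524, 45.519], 'tool_rot': [3.14, -0.001, 1.124], 'force': [0.392, 0.606, -1.997], 'torque': [-0.014, -0.002, 0.002], 'width': 43.412, 'gripper_force': 62.234}
top [[272.0, 207.0], [239.0, 272.0], [367.0, 254.0], [333.0, 320.0], [281.0, 214.0], [249.0, 276.0], [372.0, 259.0], [340.0, 322.0]]
side [[231.0, 191.0], [153.0, 201.0], [248.0, 260.0], [167.0, 271.0], [237.0, 252.0], [161.0, 262.0], [253.0, 322.0], [174.0, 333.0]]
```

View pics/t3.png

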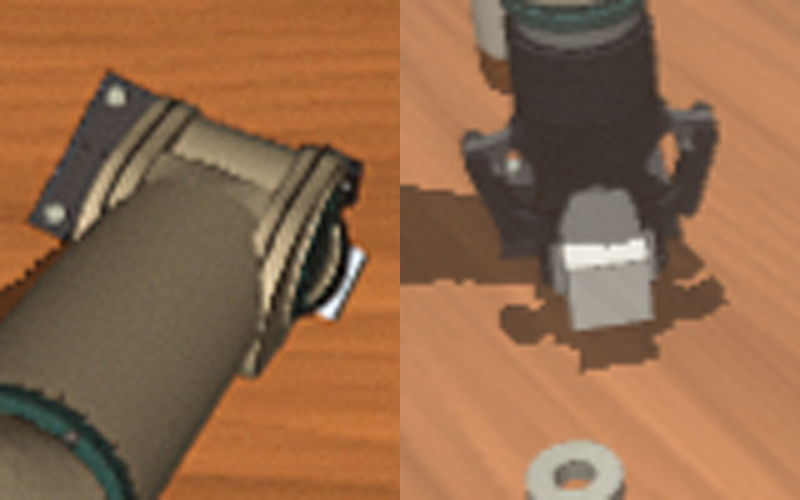

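The side view shows the rear face at crop (613,295) as solid, and the spacer sits where predicted to within about 1 mm. I'm lowering it 1 mm and advancing.

send_rows(
  series=[
    {"ax": 0,"ay": 0,"az": 0,"dx": 0.4,"dy": 0,"dz": 0.1,"hand": 1},
    {"ax": 0,"ay": 0,"az": 0,"dx": 0.8,"dy": 0,"dz": 0.1,"hand": 1},
    {"ax": 0,"ay": 0,"az": 0,"dx": 1.2,"dy": 0,"dz": 0.1,"hand": 1},
    {"ax": 0,"ay": 0,"az": 0,"dx": 1.6,"dy": 0,"dz": 0.1,"hand": 1},
    {"ax": 0,"ay": 0,"az": 0,"dx": 1.9,"dy": 0,"dz": 0.1,"hand": 1},
    {"ax": 0,"ay": 0,"az": 0,"dx": 2.1,"dy": 0,"dz": 0.1,"hand": 1},
    {"ax": 0,"ay": 0,"az": 0,"dx": 2.3,"dy": 0,"dz": 0.1,"hand": 1},
    {"ax": 0,"ay": 0,"az": 0,"dx": 2.3,"dy": 0,"dz": 0.1,"hand": 1},
  ],
)

```text
clock: 6.95
eef_pos: [550.6, 137.6, 43.2]
tool_rot: [-3.142, -0.0, 1.125]
force: [-0.7, -0.4, -2.0]
width: 43.7
gripper_force: 62.2
```

send_rows(
  series=[
    {"ax": 0,"ay": 0,"az": 0,"dx": 0.2,"dy": 0,"dz": 0,"hand": 1},
    {"ax": 0,"ay": 0,"az": 0,"dx": 0.4,"dy": 0,"dz": 0,"hand": 1},
    {"ax": 0,"ay": 0,"az": 0,"dx": 0.6,"dy": 0,"dz": 0,"hand": 1},
    {"ax": 0,"ay": 0,"az": 0,"dx": 0.7,"dy": 0,"dz": 0,"hand": 1},
    {"ax": 0,"ay": 0,"az": 0,"dx": 0.8,"dy": 0,"dz": 0,"hand": 1},
    {"ax": 0,"ay": 0,"az": 0,"dx": 0.8,"dy": 0,"dz": 0,"hand": 1},
  ],
)

```text
clock: 7.55
eef_pos: [554.0, 144.8, 43.3]
tool_rot: [-3.142, -0.0, 1.125]
force: [0.4, 0.1, -2.1]
width: 43.1
gripper_force: 62.2
```

```bash
python3 -c "
from h import *
go()"
```

```text
{'clock': 7.55, 'qpos': [-0.563, 0.831, 0.416, 1.883, -0.603, 0.555, -0.19], 'eef_pos': [554.04, 144.756, 43.279], 'tool_rot': [-3.142, -0.0, 1.125], 'force': [0.356, 0.067, -2.087], 'torque': [-0.039, 0.001, -0.01], 'width': 43.077, 'gripper_force': 62.235}
```

send_rows(
  series=[
    {"ax": 0,"ay": 0,"az": 0,"dx": 0,"dy": 0,"dz": -0.1,"hand": 1},
    {"ax": 0,"ay": 0,"az": 0,"dx": 0.2,"dy": 0,"dz": -0.1,"hand": 1},
    {"ax": 0,"ay": 0,"az": 0,"dx": 0.4,"dy": 0,"dz": -0.1,"hand": 1},
    {"ax": 0,"ay": 0,"az": 0,"dx": 0.5,"dy": 0,"dz": -0.1,"hand": 1},
    {"ax": 0,"ay": 0,"az": 0,"dx": 0.5,"dy": 0,"dz": -0.1,"hand": 1},
  ],
)

```text
clock: 8.05
eef_pos: [556.2, 149.4, 44.3]
tool_rot: [3.142, -0.0, 1.125]
force: [-0.1, -0.0, -2.4]
width: 43.2
gripper_force: 62.2
```

send_rows(
  series=[
    {"ax": 0,"ay": 0,"az": 0,"dx": 0.2,"dy": 0,"dz": 0,"hand": 1},
    {"ax": 0,"ay": 0,"az": 0,"dx": 0.3,"dy": 0,"dz": 0,"hand": 1},
    {"ax": 0,"ay": 0,"az": 0,"dx": 0.4,"dy": 0,"dz": 0,"hand": 1},
    {"ax": 0,"ay": 0,"az": 0,"dx": 0.4,"dy": 0,"dz": 0,"hand": 1},
  ],
)

```text
clock: 8.45
eef_pos: [558.0, 152.9, 44.3]
tool_rot: [3.142, -0.0, 1.125]
force: [-0.4, 0.9, -3.2]
width: 43.4
gripper_force: 62.2
```

```bash
python3 -c "
from h import *
go()"
```

```text
{'clock': 8.45, 'qpos': [-0.578, 0.836, 0.423, 1.867, -0.601, 0.569, -0.207], 'eef_pos': [557.957, 152.947, 44.291], 'tool_rot': [3.142, -0.0, 1.125], 'force': [-0.372, 0.934, -3.185], 'torque': [0.0, 0.028, -0.045], 'width': 43.428, 'gripper_force': 62.235}
```

send_rows(
  series=[
    {"ax": 0,"ay": 0,"az": 0,"dx": 0.2,"dy": 0,"dz": 0,"hand": 1},
    {"ax": 0,"ay": 0,"az": 0,"dx": 0.4,"dy": 0,"dz": 0,"hand": 1},
    {"ax": 0,"ay": 0,"az": 0,"dx": 0.6,"dy": 0,"dz": 0,"hand": 1},
    {"ax": 0,"ay": 0,"az": 0,"dx": 0.8,"dy": 0,"dz": 0,"hand": 1},
    {"ax": 0,"ay": 0,"az": 0,"dx": 1.0,"dy": 0,"dz": 0,"hand": 1},
    {"ax": 0,"ay": 0,"az": 0,"dx": 1.0,"dy": 0,"dz": 0,"hand": 1},
  ],
)

```text
clock: 9.05
eef_pos: [562.3, 162.2, 44.3]
tool_rot: [3.142, -0.0, 1.125]
force: [-0.2, -0.6, -1.6]
width: 43.5
gripper_force: 62.2
```

send_rows(
  series=[
    {"ax": 0,"ay": 0,"az": 0,"dx": 0.2,"dy": 0,"dz": 0,"hand": 1},
    {"ax": 0,"ay": 0,"az": 0,"dx": 0.4,"dy": 0,"dz": 0,"hand": 1},
    {"ax": 0,"ay": 0,"az": 0,"dx": 0.5,"dy": 0,"dz": 0,"hand": 1},
    {"ax": 0,"ay": 0,"az": 0,"dx": 0.6,"dy": 0,"dz": 0,"hand": 1},
    {"ax": 0,"ay": 0,"az": 0,"dx": 0.6,"dy": 0,"dz": 0,"hand": 1},
  ],
)

```text
clock: 9.55
eef_pos: [564.8, 167.3, 44.3]
tool_rot: [-3.142, -0.0, 1.125]
force: [-0.0, 0.1, -1.8]
width: 43.3
gripper_force: 62.2
```

```bash
python3 -c "
from h import *
go()"
```

```text
{'clock': 9.55, 'qpos': [-0.6, 0.847, 0.432, 1.837, -0.599, 0.591, -0.234], 'eef_pos': [564.847, 167.325, 44.262], 'tool_rot': [-3.142, -0.0, 1.125], 'force': [-0.005, 0.058, -1.831], 'torque': [0.015, 0.026, -0.039], 'width': 43.28, 'gripper_force': 62.235}
```

send_rows(
  series=[
    {"ax": 0,"ay": 0,"az": 0,"dx": 0.1,"dy": 0,"dz": 0,"hand": 1},
    {"ax": 0,"ay": 0,"az": 0,"dx": 0.2,"dy": 0,"dz": 0,"hand": 1},
    {"ax": 0,"ay": 0,"az": 0,"dx": 0.3,"dy": 0,"dz": 0,"hand": 1},
    {"ax": 0,"ay": 0,"az": 0,"dx": 0.4,"dy": 0,"dz": 0,"hand": 1},
    {"ax": 0,"ay": 0,"az": 0,"dx": 0.4,"dy": 0,"dz": 0,"hand": 1},
  ],
)

```text
clock: 10.05
eef_pos: [566.6, 171.0, 44.3]
tool_rot: [3.142, -0.0, 1.125]
force: [-1.0, -0.2, -1.7]
width: 43.2
gripper_force: 62.2
```

send_rows(
  series=[
    {"ax": 0,"ay": 0,"az": 0,"dx": 0.1,"dy": 0,"dz": 0,"hand": 1},
    {"ax": 0,"ay": 0,"az": 0,"dx": 0.15,"dy": 0,"dz": 0,"hand": 1},
    {"ax": 0,"ay": 0,"az": 0,"dx": 0.2,"dy": 0,"dz": 0,"hand": 1},
    {"ax": 0,"ay": 0,"az": 0,"dx": 0.2,"dy": 0,"dz": 0,"hand": 1},
  ],
)

```text
clock: 10.45
eef_pos: [567.3, 172.4, 44.3]
tool_rot: [-3.141, 0.0, 1.125]
force: [-0.5, -0.5, -2.3]
width: 43.5
gripper_force: 62.2
```

send_rows(
  series=[
    {"ax": 0,"ay": 0,"az": 0,"dx": 0.1,"dy": 0,"dz": 0,"hand": 1},
    {"ax": 0,"ay": 0,"az": 0,"dx": 0.15,"dy": 0,"dz": 0,"hand": 1},
    {"ax": 0,"ay": 0,"az": 0,"dx": 0.2,"dy": 0,"dz": 0,"hand": 1},
    {"ax": 0,"ay": 0,"az": 0,"dx": 0.2,"dy": 0,"dz": 0,"hand": 1},
  ],
)

```text
clock: 10.85
eef_pos: [567.2, 172.4, 44.3]
tool_rot: [-3.141, 0.003, 1.123]
force: [-3.7, -4.7, 1.8]
width: 43.6
gripper_force: 62.6
```

send_rows(
  series=[
    {"ax": 0,"ay": 0,"az": 0,"dx": 0.05,"dy": 0,"dz": 0,"hand": 1},
    {"ax": 0,"ay": 0,"az": 0,"dx": 0.1,"dy": 0,"dz": 0,"hand": 1},
    {"ax": 0,"ay": 0,"az": 0,"dx": 0.1,"dy": 0,"dz": 0,"hand": 1},
  ],
)

```text
clock: 11.15
eef_pos: [567.2, 172.4, 44.3]
tool_rot: [-3.14, 0.004, 1.123]
force: [-4.1, -6.7, 1.7]
width: 43.5
gripper_force: 62.8
```

Contact with the shoulder comes at the expected depth (s about +2 mm). I'll press a little more to seat it and check that it doesn't move.

send_rows(
  series=[
    {"ax": 0,"ay": 0,"az": 0,"dx": 0.1,"dy": 0,"dz": 0,"hand": 1},
    {"ax": 0,"ay": 0,"az": 0,"dx": 0.2,"dy": 0,"dz": 0,"hand": 1},
    {"ax": 0,"ay": 0,"az": 0,"dx": 0.3,"dy": 0,"dz": 0,"hand": 1},
    {"ax": 0,"ay": 0,"az": 0,"dx": 0.3,"dy": 0,"dz": 0,"hand": 1},
    {"ax": 0,"ay": 0,"az": 0,"dx": 0.3,"dy": 0,"dz": 0,"hand": 1},
  ],
)

```text
clock: 11.65
eef_pos: [567.2, 172.4, 44.2]
tool_rot: [-3.139, 0.008, 1.122]
force: [-6.8, -12.3, 5.4]
width: 43.6
gripper_force: 63.1
```

```bash
python3 -c "
from h import *
p=np.pi
from cell import *
go(((538,109,44.3),(p,0,1.125)))
d=get_image('side');cv2.imwrite('pics/t4.png',cv2.resize(d['pixels'][120:220,150:270,::-1],None,fx=5,fy=5,interpolation=2))"
```

```text
{'clock': 11.65, 'qpos': [-0.614, 0.855, 0.444, 1.819, -0.593, 0.61, -0.254], 'eef_pos': [567.154, 172.351, 44.199], 'tool_rot': [-3.139, 0.008, 1.122], 'force': [-6.757, -12.324, 5.369], 'torque': [-2.108, 1.406, 0.074], 'width': 43.612, 'gripper_force': 63.148}
d [-6.97, 0.12, 0.04] a [-0.003, 0.008, -0.003]
```

View pics/t4.png

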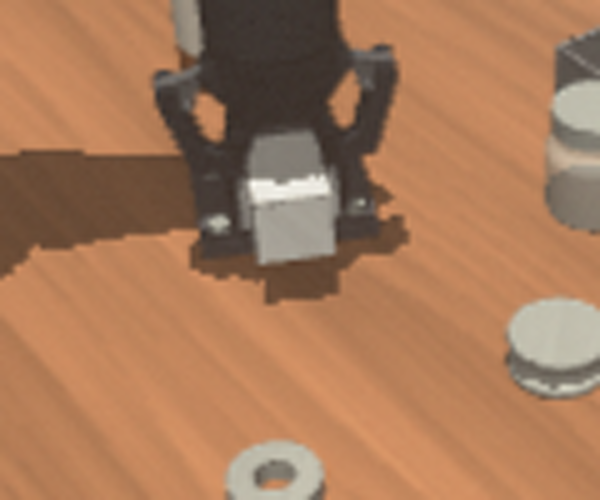

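The spacer's rear end is at crop (295,220), level and in the gripper, with the spacer home at an unchanged depth under 14 N. Now I'm drawing it off.

send_rows(
  series=[
    {"ax": 0,"ay": 0,"az": 0,"dx": -0.5,"dy": 0,"dz": 0,"hand": 1},
    {"ax": 0,"ay": 0,"az": 0,"dx": -1,"dy": 0,"dz": 0,"hand": 1},
    {"ax": 0,"ay": 0,"az": 0,"dx": -2,"dy": 0,"dz": 0,"hand": 1},
    {"ax": 0,"ay": 0,"az": 0,"dx": -3,"dy": 0,"dz": 0,"hand": 1},
    {"ax": 0,"ay": 0,"az": 0,"dx": -4,"dy": 0,"dz": 0,"hand": 1},
    {"ax": 0,"ay": 0,"az": 0,"dx": -5,"dy": 0,"dz": 0,"hand": 1},
    {"ax": 0,"ay": 0,"az": 0,"dx": -6,"dy": 0,"dz": 0,"hand": 1},
    {"ax": 0,"ay": 0,"az": 0,"dx": -7,"dy": 0,"dz": 0,"hand": 1},
    {"ax": 0,"ay": 0,"az": 0,"dx": -8,"dy": 0,"dz": 0,"hand": 1},
    {"ax": 0,"ay": 0,"az": 0,"dx": -8,"dy": 0,"dz": 0,"hand": 1},
  ],
)

```text
clock: 12.7
eef_pos: [534.7, 103.7, 44.4]
tool_rot: [-3.141, 0.001, 1.122]
force: [-0.8, 0.1, -1.9]
width: 43.4
gripper_force: 62.3
```

```bash
python3 -c "
from h import *
p=np.pi
R=Ro.from_matrix(np.array([[0,0,1],[0,-1,0],[1,0,0]],float)); print(R.as_euler('xyz'), np.linalg.det(R.as_matrix()))
go(((500,20,250),(p,0,0)),((500,20,350),(p,0,0)))"
```

```text
[ 3.14159265 -1.57079633  0.        ] 0.9999999999999993
{'clock': 12.7, 'qpos': [-0.493, 0.801, 0.391, 1.959, -0.606, 0.499, -0.115], 'eef_pos': [534.702, 103.7, 44.398], 'tool_rot': [-3.141, 0.001, 1.122], 'force': [-0.78, 0.14, -1.907], 'torque': [-0.029, -0.021, -0.009], 'width': 43.358, 'gripper_force': 62.321}
d [-9.07, 0.5, -20.55] a [0.0, 0.001, 1.122]
d [-9.08, 0.49, -30.55] a [0.0, 0.001, 1.122]<sys>:0: UserWarning: Gimbal lock detected. Setting third angle to zero since it is not possible to uniquely determine all angles.
```

send_rows(
  series=[
    {"ax": 0,"ay": 0,"az": 0,"dx": 0,"dy": 0,"dz": -4,"hand": 1},
    {"ax": 0,"ay": 0,"az": 0,"dx": -0.5,"dy": 0,"dz": -8,"hand": 1},
    {"ax": 0,"ay": 0,"az": 0.14,"dx": -1.5,"dy": 0,"dz": -12,"hand": 1},
    {"ax": 0,"ay": 0,"az": 0.28,"dx": -3,"dy": 0.1,"dz": -16,"hand": 1},
    {"ax": 0,"ay": 0,"az": 0.42,"dx": -4,"dy": 0.2,"dz": -20,"hand": 1},
    {"ax": 0,"ay": 0,"az": 0.56,"dx": -5,"dy": 0.3,"dz": -23,"hand": 1},
    {"ax": 0,"ay": 0,"az": 0.7,"dx": -6,"dy": 0.4,"dz": -26,"hand": 1},
    {"ax": 0,"ay": 0,"az": 0.84,"dx": -7,"dy": 0.5,"dz": -28,"hand": 1},
    {"ax": 0,"ay": 0,"az": 0.98,"dx": -8,"dy": 0.5,"dz": -30,"hand": 1},
    {"ax": 0,"ay": 0,"az": 1.12,"dx": -9,"dy": 0.5,"dz": -30.5,"hand": 1},
  ],
)

```text
clock: 13.7
eef_pos: [502.0, 22.2, 351.4]
tool_rot: [-3.14, -0.004, -0.0]
force: [0.4, -0.0, -2.3]
width: 43.3
gripper_force: 62.5
```

```bash
python3 -c "
from h import *
p=np.pi
go(((540,20,360),(p,-.8,0)),((620,20,400),(p,-p/2+.001,0)))"
```

```text
{'clock': 13.7, 'qpos': [-0.819, 0.456, 1.085, 1.764, -0.436, 1.184, -1.178], 'eef_pos': [502.009, 22.181, 351.412], 'tool_rot': [-3.14, -0.004, -0.0], 'force': [0.411, -0.013, -2.337], 'torque': [-0.034, -0.054, -0.042], 'width': 43.259, 'gripper_force': 62.465}
d [3.8, 0.22, -0.84] a [-0.001, 0.796, -0.001]
d [11.82, 0.21, -4.81] a [-0.001, 1.566, -0.001]
```

send_rows(
  series=[
    {"ax": 0,"ay": 0.1,"az": 0,"dx": 1,"dy": 0,"dz": -0.5,"hand": 1},
    {"ax": 0,"ay": 0.2,"az": 0,"dx": 2,"dy": 0,"dz": -1,"hand": 1},
    {"ax": 0,"ay": 0.3,"az": 0,"dx": 3,"dy": 0,"dz": -1,"hand": 1},
    {"ax": 0,"ay": 0.4,"az": 0,"dx": 4,"dy": 0,"dz": -1,"hand": 1},
    {"ax": 0,"ay": 0.5,"az": 0,"dx": 5,"dy": 0,"dz": -1.5,"hand": 1},
    {"ax": 0,"ay": 0.6,"az": 0,"dx": 6,"dy": 0,"dz": -2,"hand": 1},
    {"ax": 0,"ay": 0.7,"az": 0,"dx": 7,"dy": 0,"dz": -2.5,"hand": 1},
    {"ax": 0,"ay": 0.8,"az": 0,"dx": 8,"dy": 0,"dz": -3,"hand": 1},
    {"ax": 0,"ay": 0.8,"az": 0,"dx": 8,"dy": 0,"dz": -3,"hand": 1},
  ],
)

```text
clock: 14.6
eef_pos: [583.4, 23.3, 398.3]
tool_rot: [3.137, -0.766, 0.013]
force: [-1.3, -37.1, 12.0]
width: 43.3
gripper_force: 62.8
```

```bash
python3 -c "
from h import *
p=np.pi
go(((620,20,400),(p,-p/2+.001,0)))"
```

```text
{'clock': 14.6, 'qpos': [-1.244, 0.217, 1.324, 2.197, -1.101, 0.232, -0.566], 'eef_pos': [583.38, 23.262, 398.343], 'tool_rot': [3.137, -0.766, 0.013], 'force': [-1.349, -37.14, 11.961], 'torque': [-2.534, 0.346, -2.42], 'width': 43.299, 'gripper_force': 62.821}
d [2.75, 0.36, 2.42] a [-0.007, 0.803, 0.007]
```

Joint limits are stopping the pitch-up (the elbow swivelled away), and a force has built up. I'm backing off along the same path, then working out a kinematic model.

```bash
python3 -c "
from h import *
p=np.pi
go(((540,22,365),(p,-.4,0)),((502,22.2,351.4),(p,0,0)))"
```

```text
{'clock': 14.6, 'qpos': [-1.244, 0.217, 1.324, 2.197, -1.101, 0.232, -0.566], 'eef_pos': [583.38, 23.262, 398.343], 'tool_rot': [3.137, -0.766, 0.013], 'force': [-1.349, -37.14, 11.961], 'torque': [-2.534, 0.346, -2.42], 'width': 43.299, 'gripper_force': 62.821}
d [-5.44, 0.07, -0.61] a [-0.002, -0.366, 0.01]
d [-9.12, 0.02, -2.26] a [-0.0, -0.766, 0.01]
```

send_rows(
  series=[
    {"ax": 0,"ay": -0.1,"az": 0,"dx": -1.5,"dy": 0,"dz": -0.2,"hand": 1},
    {"ax": 0,"ay": -0.2,"az": 0,"dx": -3,"dy": 0,"dz": -0.4,"hand": 1},
    {"ax": 0,"ay": -0.3,"az": 0,"dx": -4.5,"dy": 0,"dz": -0.5,"hand": 1},
    {"ax": 0,"ay": -0.366,"az": 0,"dx": -5.4,"dy": 0,"dz": -0.6,"hand": 1},
  ],
)

```text
clock: 15.0
eef_pos: [539.4, 22.9, 365.1]
tool_rot: [-3.141, -0.394, 0.005]
force: [1.1, 0.4, -1.2]
width: 43.0
gripper_force: 64.7
```

```bash
python3 -c "
from h import *
go()"
```

```text
{'clock': 15.0, 'qpos': [-1.078, 0.311, 1.251, 2.001, -0.534, 0.7, -1.112], 'eef_pos': [539.444, 22.895, 365.105], 'tool_rot': [-3.141, -0.394, 0.005], 'force': [1.142, 0.436, -1.22], 'torque': [-0.034, 0.443, 0.03], 'width': 43.032, 'gripper_force': 64.679}
```

```bash
cat > kin.py <<'E'
import numpy as np
from scipy.optimize import least_squares
from scipy.spatial.transform import Rotation as Ro
D=[([-1.2058,.62925,.03844,1.51822,-.02698,.99631,-.01999],[271.17,590.14,230.5],[-3.1399,0,2.7108]),
([.214,.668,.109,1.88,-.12,.599,1.111],[530.24,-184.07,110.7],[3.141,0,2.283]),
([.242,.841,.072,1.916,-.142,.387,1.131],[530.04,-186.3,6.51],[3.14,.002,2.281]),
([-.585,.687,.511,1.898,-.509,.688,-.217],[540.67,114.88,128.48],[3.141,0,1.123]),
([-.515,.807,.399,1.936,-.604,.516,-.138],[541.6,116.52,45.52],[3.14,-.001,1.124]),
([-.6,.847,.432,1.837,-.599,.591,-.234],[564.85,167.33,44.26],[-3.142,0,1.125]),
([-.519,.445,.12,1.88,-.065,.821,.552],[483.33,192.03,231.3],[-3.139,.004,2.489]),
([-.819,.456,1.085,1.764,-.436,1.184,-1.178],[502.01,22.18,351.41],[-3.14,-.004,0]),
([-1.244,.217,1.324,2.197,-1.101,.232,-.566],[583.38,23.26,398.34],[3.137,-.766,.013]),
([-1.078,.311,1.251,2.001,-.534,.7,-1.112],[539.44,22.9,365.1],[-3.141,-.394,.005])]
def rot(ax,a):
    T=np.eye(4);T[:3,:3]=Ro.from_euler(ax,a).as_matrix();return T
def tr(x,z):
    T=np.eye(4);T[0,3]=x;T[2,3]=z;return T
def fk(q,p):
    o1,d1,d3,a3,a4,d5,a6,d7,o7,s1,s3,s5,s7=p
    return rot("z",s1*q[0]+o1)@tr(0,d1)@rot("y",q[1])@rot("z",s3*q[2])@tr(a3,d3)@rot("y",q[3])@tr(a4,d5)@rot("z",s5*q[4])@rot("y",q[5])@rot("z",s7*q[6]+o7)@tr(a6,d7)
def err(p,s):
    r=[]
    for q,x,e in D:
        T=fk(q,np.r_[p,s]);r+=list((T[:3,3]-x)/10)+list((Ro.from_matrix(T[:3,:3]).inv()*Ro.from_euler("xyz",e)).as_rotvec()*30)
    return r
if __name__=="__main__":
    best=None
    import itertools
    for s in itertools.product((1,-1),repeat=4):
        for o7 in (1.57,-1.57):
            f=least_squares(err,[2.31 if s[0]>0 else 0,330,320,0,0,320,0,250,o7],args=(s,),loss="soft_l1")
            if best is None or f.cost<best[0]: best=(f.cost,np.r_[f.x,s])
    print(best[0],best[1].round(3).tolist()); np.save("kp.npy",best[1])
    print(np.abs(err(best[1][:9],best[1][9:])).reshape(-1,6).max(0))
E
python3 kin.py
```

```text
1.2194916645009262 [-0.043, 347.38, 555.796, 6.162, -1.277, 379.425, -0.927, 355.132, 1.53, -1.0, -1.0, -1.0, -1.0]
[0.2820403  0.52432303 0.27408585 0.88825364 0.02639225 0.3175789 ]
```

```bash
cat > plan.py <<'E'
from kin import *
from scipy.spatial.transform import Slerp
P=np.load("kp.npy")
LO=np.array([-3.06,-.37,-1.25,.18,-1.1,.23,-2.94]);HI=np.array([3.06,2.12,1.32,2.47,4.24,1.98,2.94])
def terr(T,x,R): return np.r_[(x-T[:3,3])/300,(R*Ro.from_matrix(T[:3,:3]).inv()).as_rotvec()]
def step(q,x,R):
    for _ in range(3):
        T=fk(q,P);e=terr(T,x,R);J=np.empty((6,7))
        for i in range(7):
            d=q.copy();d[i]+=1e-5;J[:,i]=-(terr(fk(d,P),x,R)-e)/1e-5
        q=q+J.T@np.linalg.solve(J@J.T+1e-4*np.eye(6),e)
    return q,np.linalg.norm(terr(fk(q,P),x,R))
def path(q,x1,R1,n=24):
    T=fk(q,P);x0=T[:3,3].copy();S=Slerp([0,1],Ro.concatenate([Ro.from_matrix(T[:3,:3]),R1]));Q=[q];m=9
    for s in np.linspace(0,1,n+1)[1:]:
        q,e=step(q,x0+s*(x1-x0),S(s)); Q.append(q); m=min(m,(q-LO).min(),(HI-q).min())
        if e>.02 or m<-.05: return -1,Q
    return m,Q
def up(psi): # tool x up, tool z along psi
    z=np.array([np.cos(psi),np.sin(psi),0]);x=np.array([0,0,1.]);return Ro.from_matrix(np.c_[x,np.cross(z,x),z])
def down(y): return Ro.from_euler("xyz",[np.pi,0,y])
E
python3 - <<'E'
from plan import *
q=np.array([-.493,.801,.391,1.959,-.606,.499,-.115])
m,Q=path(q,np.array([502,22,351.]),down(0));print(m,Q[-1].round(2))
qs={"now":np.array([-1.078,.311,1.251,2.001,-.534,.7,-1.112])}
for nm,q in qs.items():
    o=[]
    for psi in np.arange(-3.1,3.1,.3):
        for az in(-.4,0,.4,.8,1.2):
            for r in(350,450,550,650,750):
                for z in(350,450,600,750):
                    m,Q=path(q,np.array([r*np.cos(az),r*np.sin(az),z]),up(psi),12)
                    if m>.03:o.append((m,psi,az,r,z,Q[-1].round(2).tolist()))
    o.sort(key=lambda a:-a[0]);print(nm,len(o));[print(a) for a in o[:8]]
E
```

```text
0.2537738541131844 [-0.81  0.45  1.07  1.75 -0.42  1.19 -1.19]
now 5
(np.float64(0.10427999110862374), np.float64(2.8999999999999964), 1.2, 350, 350, [-0.55, 0.84, 0.05, 2.01, -0.74, 1.81, 1.36])
(np.float64(0.04839461140848811), np.float64(2.8999999999999964), 1.2, 450, 350, [-0.64, 0.9, 0.03, 1.78, -0.88, 1.89, 1.19])
(np.float64(0.03932355114961483), np.float64(2.5999999999999965), 1.2, 350, 350, [-0.48, 0.81, 0.17, 2.21, -0.87, 1.75, 1.52])
(np.float64(0.03870101854197472), np.float64(2.5999999999999965), 0.8, 350, 350, [-0.25, 0.86, 0.13, 1.94, -0.71, 1.9, 1.39])
(np.float64(0.03488263823900284), np.float64(2.5999999999999965), 1.2, 350, 450, [-0.58, 0.61, 0.31, 2.18, -0.89, 1.95, 1.36])
```

```bash
cat > search.py <<'E'
from plan import *
from multiprocessing import Pool
q0=np.array([-1.078,.311,1.251,2.001,-.534,.7,-1.112])
def run(seed):
    g=np.random.default_rng(seed);o=[]
    pos=lambda zl,zh:(lambda a,r:np.array([r*np.cos(a),r*np.sin(a),g.uniform(zl,zh)]).round(-1))(g.uniform(-.6,.9),g.uniform(420,700))
    for _ in range(40):
        y=round(g.uniform(-1,3),1);x1=pos(300,500);m1,Q=path(q0,x1,down(y),12)
        if m1<.05: continue
        for _ in range(25):
            psi=round(g.uniform(-3.1,3.1),1);x2=pos(330,650)
            m2,Q2=path(Q[-1],x2,up(psi),12)
            if m2>.1:o.append((min(m2,m1+.1),m1,m2,y,x1.tolist(),psi,x2.tolist(),Q[-1].round(2).tolist(),Q2[-1].round(2).tolist()))
    return o
with Pool() as p: o=sum(p.map(run,range(16)),[])
o.sort(key=lambda a:-a[0]);print(len(o))
for a in o[:10]:print(a)
E
OMP_NUM_THREADS=1 timeout 500 python3 search.py; nproc
```

```text
210
(np.float64(0.33419503363665426), np.float64(0.23419503363665428), np.float64(0.4077511265461058), 3.0, [660.0, -40.0, 320.0], -0.8, [540.0, 60.0, 620.0], [-0.16, 0.59, 0.32, 1.37, -0.19, 1.21, 1.6], [-1.09, 0.28, 0.29, 2.06, 1.51, 1.52, 2.34])
(np.float64(0.33419503363665426), np.float64(0.23419503363665428), np.float64(0.34494191080761016), 3.0, [660.0, -40.0, 320.0], -0.2, [420.0, 410.0, 350.0], [-0.16, 0.59, 0.32, 1.37, -0.19, 1.21, 1.6], [-1.64, 0.84, 0.27, 2.13, 1.48, 1.39, 1.74])
(np.float64(0.33416209349916015), np.float64(0.23416209349916017), np.float64(0.3521539995339289), 2.7, [660.0, -150.0, 300.0], -1.1, [490.0, 40.0, 510.0], [-0.02, 0.64, 0.37, 1.35, -0.23, 1.2, 1.5], [-1.06, 0.53, 0.27, 2.05, 1.24, 1.63, 2.12])
(np.float64(0.33416209349916015), np.float64(0.23416209349916017), np.float64(0.38506985189441245), 2.7, [660.0, -150.0, 300.0], -0.5, [460.0, 300.0, 520.0], [-0.02, 0.64, 0.37, 1.35, -0.23, 1.2, 1.5], [-1.45, 0.51, 0.2, 2.03, 1.38, 1.58, 2.15])
(np.float64(0.33416209349916015), np.float64(0.23416209349916017), np.float64(0.38443939553585005), 2.7, [660.0, 
[... 659 characters left out ...]
np.float64(0.2203407978414751), np.float64(0.4072717115627347), 2.6, [550.0, -310.0, 310.0], -1.1, [580.0, -260.0, 630.0], [0.2, 0.56, 0.45, 1.48, -0.26, 1.16, 1.73], [-0.65, 0.28, 0.6, 2.06, 1.77, 1.14, 2.29])
(np.float64(0.32034079784147507), np.float64(0.2203407978414751), np.float64(0.42728850748384106), 2.6, [550.0, -310.0, 310.0], -0.7, [570.0, 200.0, 580.0], [0.2, 0.56, 0.45, 1.48, -0.26, 1.16, 1.73], [-1.22, 0.47, 0.3, 1.89, 1.45, 1.5, 2.34])
(np.float64(0.3189432208224804), np.float64(0.2189432208224804), np.float64(0.3991154454488597), 2.9, [590.0, -340.0, 430.0], -0.8, [460.0, 200.0, 410.0], [0.27, 0.59, 0.43, 1.09, -0.24, 1.51, 1.98], [-1.33, 0.72, 0.23, 2.07, 1.2, 1.56, 1.92])
4
```

```bash
cat > seg.py <<'E'
from h import *
from plan import up,down,path
def seg(x,R,final=1.0):
    s=st();R0=Ro.from_euler("xyz",s["tool_rot"]);a=(R0.inv()*R).as_rotvec();d=R0.inv().apply(np.array(x)-s["eef_pos"])/10
    n=np.linalg.norm(a)/.13; k=min(1,10/n); print("rows needed",n,"per-row a",(a/max(n,1)).round(4),"d",(d/max(n,1)).round(3),"total",a.round(3),d.round(2))
    m,Q=path(s["qpos"],np.array(x,float),R); print("margin",m,Q[-1].round(2))
E
python3 -c "
from seg import *
seg((660,-40,320),down(3.0))"
```

```text
{'clock': 15.0, 'qpos': [-1.078, 0.311, 1.251, 2.001, -0.534, 0.7, -1.112], 'eef_pos': [539.444, 22.895, 365.105], 'tool_rot': [-3.141, -0.394, 0.005], 'force': [1.142, 0.436, -1.22], 'torque': [-0.034, 0.443, 0.03], 'width': 43.032, 'gripper_force': 64.679}
rows needed 23.059061059772063 per-row a [ 0.0255 -0.0019 -0.1275] d [0.406 0.276 0.381] total [ 0.587 -0.044 -2.939] [9.37 6.35 8.78]
margin 0.15064466183444747 [-0.17  0.59  0.33  1.37 -0.2   1.22  1.61]
```

send_rows(
  series=[
    {"ax": 0.025,"ay": -0.002,"az": -0.127,"dx": 0.4,"dy": 0.3,"dz": 0.4,"hand": 1},
    {"ax": 0.051,"ay": -0.004,"az": -0.255,"dx": 0.8,"dy": 0.6,"dz": 0.8,"hand": 1},
    {"ax": 0.076,"ay": -0.006,"az": -0.382,"dx": 1.2,"dy": 0.8,"dz": 1.1,"hand": 1},
    {"ax": 0.102,"ay": -0.008,"az": -0.51,"dx": 1.6,"dy": 1.1,"dz": 1.5,"hand": 1},
    {"ax": 0.127,"ay": -0.01,"az": -0.637,"dx": 2.0,"dy": 1.4,"dz": 1.9,"hand": 1},
    {"ax": 0.153,"ay": -0.011,"az": -0.765,"dx": 2.4,"dy": 1.7,"dz": 2.3,"hand": 1},
    {"ax": 0.178,"ay": -0.013,"az": -0.892,"dx": 2.8,"dy": 1.9,"dz": 2.7,"hand": 1},
    {"ax": 0.204,"ay": -0.015,"az": -1.02,"dx": 3.2,"dy": 2.2,"dz": 3.0,"hand": 1},
    {"ax": 0.229,"ay": -0.017,"az": -1.147,"dx": 3.7,"dy": 2.5,"dz": 3.4,"hand": 1},
    {"ax": 0.255,"ay": -0.019,"az": -1.275,"dx": 4.1,"dy": 2.8,"dz": 3.8,"hand": 1},
  ],
)

```text
clock: 16.0
eef_pos: [593.6, -5.0, 346.3]
tool_rot: [2.952, -0.233, 1.35]
force: [0.2, 1.4, -2.5]
width: 43.5
gripper_force: 64.7
```

```bash
python3 -c "
from seg import *
seg((660,-40,320),down(3.0))"
```

```text
{'clock': 16.0, 'qpos': [-0.379, 0.384, 0.653, 1.757, -0.574, 0.95, 0.283], 'eef_pos': [593.607, -4.971, 346.289], 'tool_rot': [2.952, -0.233, 1.35], 'force': [0.234, 1.382, -2.542], 'torque': [-0.251, 0.356, -0.046], 'width': 43.505, 'gripper_force': 64.693}
rows needed 13.017284440281669 per-row a [ 0.0259 -0.0016 -0.1274] d [-0.194  0.516  0.264] total [ 0.337 -0.021 -1.658] [-2.52  6.72  3.43]
margin 0.5346596256942221 [-0.16  0.59  0.31  1.37 -0.18  1.21  1.6 ]
```

send_rows(
  series=[
    {"ax": 0.026,"ay": -0.002,"az": -0.127,"dx": -0.2,"dy": 0.5,"dz": 0.3,"hand": 1},
    {"ax": 0.052,"ay": -0.003,"az": -0.255,"dx": -0.4,"dy": 1.0,"dz": 0.5,"hand": 1},
    {"ax": 0.078,"ay": -0.005,"az": -0.382,"dx": -0.6,"dy": 1.5,"dz": 0.8,"hand": 1},
    {"ax": 0.104,"ay": -0.006,"az": -0.51,"dx": -0.8,"dy": 2.1,"dz": 1.1,"hand": 1},
    {"ax": 0.13,"ay": -0.008,"az": -0.637,"dx": -1.0,"dy": 2.6,"dz": 1.3,"hand": 1},
    {"ax": 0.155,"ay": -0.01,"az": -0.764,"dx": -1.2,"dy": 3.1,"dz": 1.6,"hand": 1},
    {"ax": 0.181,"ay": -0.011,"az": -0.892,"dx": -1.4,"dy": 3.6,"dz": 1.8,"hand": 1},
    {"ax": 0.207,"ay": -0.013,"az": -1.019,"dx": -1.6,"dy": 4.1,"dz": 2.1,"hand": 1},
    {"ax": 0.233,"ay": -0.014,"az": -1.147,"dx": -1.7,"dy": 4.6,"dz": 2.4,"hand": 1},
    {"ax": 0.259,"ay": -0.016,"az": -1.274,"dx": -1.9,"dy": 5.2,"dz": 2.6,"hand": 1},
  ],
)

```text
clock: 17.0
eef_pos: [644.9, -31.6, 326.3]
tool_rot: [3.067, -0.021, 2.616]
force: [0.1, 0.3, -2.0]
width: 43.6
gripper_force: 64.7
```

```bash
python3 -c "
from seg import *
seg((660,-40,320),down(3.0));seg((540,60,620),up(-.8))"
```

```text
{'clock': 17.0, 'qpos': [-0.168, 0.557, 0.37, 1.423, -0.29, 1.198, 1.301], 'eef_pos': [644.892, -31.646, 326.257], 'tool_rot': [3.067, -0.021, 2.616], 'force': [0.135, 0.342, -2.025], 'torque': [-0.089, 0.035, 0.055], 'width': 43.563, 'gripper_force': 64.678}
rows needed 3.015484349372593 per-row a [ 0.0258 -0.002  -0.1274] d [-0.577 -0.003  0.196] total [ 0.078 -0.006 -0.384] [-1.74 -0.01  0.59]
margin 0.7676188934302508 [-0.15  0.59  0.3   1.37 -0.18  1.21  1.59]
{'clock': 17.0, 'qpos': [-0.168, 0.557, 0.37, 1.423, -0.29, 1.198, 1.301], 'eef_pos': [644.892, -31.646, 326.257], 'tool_rot': [3.067, -0.021, 2.616], 'force': [0.135, 0.342, -2.025], 'torque': [-0.089, 0.035, 0.055], 'width': 43.563, 'gripper_force': 64.678}
rows needed 23.068075434033755 per-row a [ 0.0926  0.0159 -0.0898] d [ 0.619  0.21  -1.249] total [ 2.137  0.366 -2.072] [ 14.27   4.84 -28.8 ]
margin 0.2741186192405445 [-1.06  0.28  0.25  2.06  1.52  1.53  2.34]
```

send_rows(
  series=[
    {"ax": 0.093,"ay": 0.016,"az": -0.09,"dx": 0.6,"dy": 0.2,"dz": -1.2,"hand": 1},
    {"ax": 0.185,"ay": 0.032,"az": -0.18,"dx": 1.2,"dy": 0.4,"dz": -2.5,"hand": 1},
    {"ax": 0.278,"ay": 0.048,"az": -0.269,"dx": 1.9,"dy": 0.6,"dz": -3.7,"hand": 1},
    {"ax": 0.37,"ay": 0.064,"az": -0.359,"dx": 2.5,"dy": 0.8,"dz": -5.0,"hand": 1},
    {"ax": 0.463,"ay": 0.08,"az": -0.449,"dx": 3.1,"dy": 1.0,"dz": -6.2,"hand": 1},
    {"ax": 0.556,"ay": 0.095,"az": -0.539,"dx": 3.7,"dy": 1.3,"dz": -7.5,"hand": 1},
    {"ax": 0.648,"ay": 0.111,"az": -0.629,"dx": 4.3,"dy": 1.5,"dz": -8.7,"hand": 1},
    {"ax": 0.741,"ay": 0.127,"az": -0.718,"dx": 5.0,"dy": 1.7,"dz": -10.0,"hand": 1},
    {"ax": 0.833,"ay": 0.143,"az": -0.808,"dx": 5.6,"dy": 1.9,"dz": -11.2,"hand": 1},
    {"ax": 0.926,"ay": 0.159,"az": -0.898,"dx": 6.2,"dy": 2.1,"dz": -12.5,"hand": 1},
  ],
)

```text
clock: 18.0
eef_pos: [599.6, 9.4, 454.0]
tool_rot: [-2.427, -0.463, -2.878]
force: [0.2, 0.0, -2.5]
width: 43.6
gripper_force: 64.7
```

```bash
python3 -c "
from seg import *
seg((540,60,620),up(-.8))"
```

```text
{'clock': 18.0, 'qpos': [-0.603, 0.661, 0.371, 1.19, 0.501, 1.729, 1.729], 'eef_pos': [599.617, 9.352, 453.952], 'tool_rot': [-2.427, -0.463, -2.878], 'force': [0.233, 0.007, -2.468], 'torque': [1.13, -0.164, -0.028], 'width': 43.594, 'gripper_force': 64.723}
rows needed 13.066486200730548 per-row a [ 0.0928  0.0158 -0.0897] d [ 0.871 -0.274 -1.068] total [ 1.212  0.207 -1.172] [ 11.38  -3.57 -13.95]
margin 0.2499616466019179 [-1.05  0.28  0.24  2.06  1.52  1.53  2.34]
```

send_rows(
  series=[
    {"ax": 0.093,"ay": 0.016,"az": -0.09,"dx": 0.9,"dy": -0.3,"dz": -1.1,"hand": 1},
    {"ax": 0.186,"ay": 0.032,"az": -0.179,"dx": 1.7,"dy": -0.5,"dz": -2.1,"hand": 1},
    {"ax": 0.278,"ay": 0.047,"az": -0.269,"dx": 2.6,"dy": -0.8,"dz": -3.2,"hand": 1},
    {"ax": 0.371,"ay": 0.063,"az": -0.359,"dx": 3.5,"dy": -1.1,"dz": -4.3,"hand": 1},
    {"ax": 0.464,"ay": 0.079,"az": -0.449,"dx": 4.4,"dy": -1.4,"dz": -5.3,"hand": 1},
    {"ax": 0.557,"ay": 0.095,"az": -0.538,"dx": 5.2,"dy": -1.6,"dz": -6.4,"hand": 1},
    {"ax": 0.65,"ay": 0.111,"az": -0.628,"dx": 6.1,"dy": -1.9,"dz": -7.5,"hand": 1},
    {"ax": 0.742,"ay": 0.126,"az": -0.718,"dx": 7.0,"dy": -2.2,"dz": -8.5,"hand": 1},
    {"ax": 0.835,"ay": 0.142,"az": -0.807,"dx": 7.8,"dy": -2.5,"dz": -9.6,"hand": 1},
    {"ax": 0.928,"ay": 0.158,"az": -0.897,"dx": 8.7,"dy": -2.7,"dz": -10.7,"hand": 1},
  ],
)

```text
clock: 19.0
eef_pos: [553.5, 48.5, 580.6]
tool_rot: [-1.891, -1.293, -2.337]
force: [0.1, 0.1, -1.9]
width: 43.2
gripper_force: 64.9
```

```bash
python3 -c "
from seg import *
seg((540,60,620),up(-.8))"
```

```text
{'clock': 19.0, 'qpos': [-0.985, 0.425, 0.273, 1.833, 1.267, 1.635, 2.197], 'eef_pos': [553.533, 48.521, 580.574], 'tool_rot': [-1.891, -1.293, -2.337], 'force': [0.117, 0.093, -1.896], 'torque': [1.339, 0.686, -0.034], 'width': 43.156, 'gripper_force': 64.871}
rows needed 3.0580357448566056 per-row a [ 0.0928  0.016  -0.0897] d [ 1.25 -0.12 -0.65] total [ 0.284  0.049 -0.274] [ 3.82 -0.37 -1.99]
margin 0.348624952377389 [-1.04  0.27  0.23  2.06  1.52  1.54  2.34]
```

send_rows(
  series=[
    {"ax": 0.093,"ay": 0.016,"az": -0.09,"dx": 1.2,"dy": -0.1,"dz": -0.6,"hand": 1},
    {"ax": 0.186,"ay": 0.032,"az": -0.179,"dx": 2.5,"dy": -0.2,"dz": -1.3,"hand": 1},
    {"ax": 0.284,"ay": 0.049,"az": -0.274,"dx": 3.8,"dy": -0.4,"dz": -2,"hand": 1},
    {"ax": 0.284,"ay": 0.049,"az": -0.274,"dx": 3.8,"dy": -0.4,"dz": -2,"hand": 1},
    {"ax": 0.284,"ay": 0.049,"az": -0.274,"dx": 3.8,"dy": -0.4,"dz": -2,"hand": 1},
    {"ax": 0.284,"ay": 0.049,"az": -0.274,"dx": 3.8,"dy": -0.4,"dz": -2,"hand": 1},
    {"ax": 0.284,"ay": 0.049,"az": -0.274,"dx": 3.8,"dy": -0.4,"dz": -2,"hand": 1},
  ],
)

```text
clock: 19.7
eef_pos: [540.8, 59.4, 619.9]
tool_rot: [-1.288, -1.566, -2.66]
force: [0.6, -0.6, -2.2]
width: 43.6
gripper_force: 65.0
```

```bash
python3 -c "
from seg import *
from cell import *
seg((540,60,620),up(-.8))
s=read_state();R=Ro.from_euler('xyz',s['tool_rot']).as_matrix();print(R.round(3))
o=[]
c=s['eef_pos']-15.5*R[:,2]+2*R[:,0]
for n in('top','side'):
    d=get_image(n);x,y=proj(d,c).astype(int);print(n,x,y);x=min(max(x-40,0),432);y=min(max(y-50,0),284)
    o.append(cv2.resize(d['pixels'][y:y+100,x:x+80,::-1],None,fx=5,fy=5,interpolation=2))
cv2.imwrite('pics/t5.png',np.hstack(o))"
```

```text
{'clock': 19.7, 'qpos': [-1.051, 0.271, 0.228, 2.044, 1.482, 1.58, 2.401], 'eef_pos': [540.84, 59.44, 619.945], 'tool_rot': [-1.288, -1.566, -2.66], 'force': [0.572, -0.589, -2.175], 'torque': [1.061, 1.036, -0.003], 'width': 43.597, 'gripper_force': 65.006}
rows needed 0.05846209351423104 per-row a [ 0.0062 -0.0012 -0.0042] d [ 0.006  0.022 -0.099] total [ 0.006 -0.001 -0.004] [ 0.01  0.02 -0.1 ]
margin 0.4016736429181649 [-1.04  0.27  0.23  2.06  1.52  1.54  2.34]
[[-0.004 -0.722  0.692]
 [-0.002 -0.692 -0.722]
 [ 1.    -0.004  0.001]]
top 195 183
side 193 -67
```

View pics/t5.png

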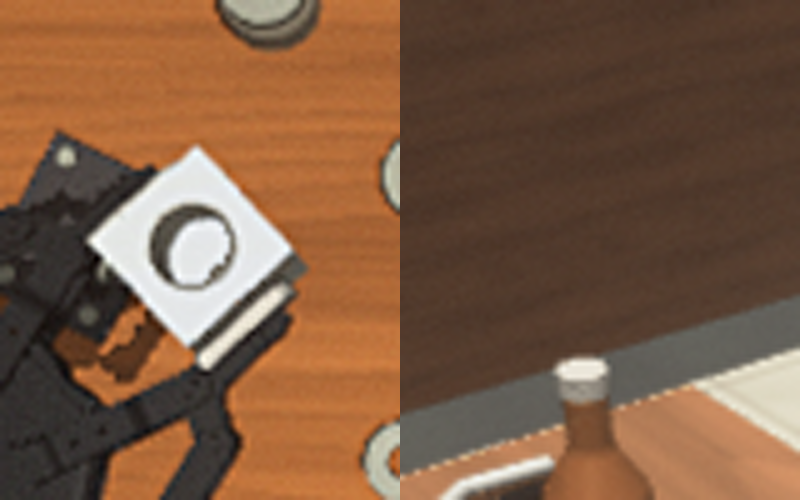

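The top view shows the hole at crop (193,245), facing up, with the square end level and firmly held. The spacer is well clear of everything at about 620 mm up. I'll settle for half a second and hand in.

send_rows(
  series=[
    {"ax": 0,"ay": 0,"az": 0,"dx": 0,"dy": 0,"dz": 0,"hand": 1},
    {"ax": 0,"ay": 0,"az": 0,"dx": 0,"dy": 0,"dz": 0,"hand": 1},
    {"ax": 0,"ay": 0,"az": 0,"dx": 0,"dy": 0,"dz": 0,"hand": 1},
    {"ax": 0,"ay": 0,"az": 0,"dx": 0,"dy": 0,"dz": 0,"hand": 1},
    {"ax": 0,"ay": 0,"az": 0,"dx": 0,"dy": 0,"dz": 0,"hand": 1},
  ],
)

```text
clock: 20.3
eef_pos: [540.3, 59.0, 620.5]
tool_rot: [-1.185, -1.567, -2.762]
force: [0.1, 0.2, -2.5]
width: 43.4
gripper_force: 65.0
```

```bash
python3 -c "
from h import *
from cell import *
s=st();print(np.abs(s['qd']).max(),Ro.from_euler('xyz',s['tool_rot']).as_matrix()[2]);print(finish_job())"
```

```text
{'clock': 20.3, 'qpos': [-1.052, 0.269, 0.228, 2.046, 1.483, 1.58, 2.402], 'eef_pos': [540.258, 59.008, 620.478], 'tool_rot': [-1.185, -1.567, -2.762], 'force': [0.141, 0.182, -2.547], 'torque': [1.085, 1.076, 0.007], 'width': 43.381, 'gripper_force': 65.006}
0.0016786838235928463 [ 0.99999138 -0.0038472   0.00156251]
the job is handed in; nothing more can be done
None
```

I handed the job in at 20.3 s: the spacer went on hole-first at the first try, seated home against the shoulder, was drawn off, and is held still with the hole up at about 620 mm; one doubt is that a first pitch-up ran joint 3 to 1.324 rad (range limit 1.32), with a brief 37 N at the wrist, before I backed off.

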